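# Balance the loaded tube on the pedestal

## Robot

A 6-joint arm with a two-finger parallel gripper is mounted at the origin on the work surface. World frame = base frame: x ahead of the robot, y to its left, z up, the work surface at z = 0. Lengths are in m, angles in rad, forces in N, time in s.
With the tool pointing down it reaches from about 0.35 to 0.725 m from the base axis. Payload 6 kg.
Tool frame: the origin (TCP) lies on the centre line of the jaws, within the pads' length; the fingertips stand 22 mm ahead of it and the grasp point (between the pads) lies 3 mm ahead of it (env.tip_reach is the distance from the TCP to the fingertips, in m); x points along the fingers, z is the direction in which the jaws open and shut, and the axes are right-handed (so a half turn about x gives the same grasp; the last joint's range is limited). The gripper opens to 85 mm and grips with 20 to 120 N. Pads are 22 mm wide; open, the fingers measure 114 mm over their backs; the gripper's body (76 mm by 85 mm) begins 54 mm behind the grasp point. The pads swing forward as they close: fully open they stand 13 mm farther back than shut.
Start: joints at [-0.786, 0.04, 0.085, 0, -1.615, -0.334], TCP at [0.261, -0.54, 0.253] pointing down, gripper open.
Joint ranges: [-2.56, 2.56], [-1.29, 2.01], [-1.08, 1.49], [-3.29, 1.98], [-2.81, -0.18], [-2.99, 2.99]. Speed limits (rad/s): [2.57, 2.57, 3.01, 3.14, 3.14, 3.14].

## Interface

Orientations are given as [roll, pitch, yaw] about the fixed x, y, z axes, in that order (R = Rz(yaw) Ry(pitch) Rx(roll)).
In Python, from bench import env gives the robot as it stands. The module is installed in compiled form; this text tells all that it offers.
- The arm moves only by the tool servo_tool, never from a script. Its argument "plan" is a list of rows, each a list of 5 numbers: the shift along the tool's x, y, z scaled (see below), then the turn about the tool's x scaled (see below), then the closure, from -1 (fully open) to 1 (shut), so that 0 is half open. In form: [[tx, ty, tz, yaw, hand], ...]. A call has 1 to 5 rows; each row is the pose to reach, as a shift and turn from the pose measured when the call began, along the tool's axes at that moment; what a row does not reach only later rows make up. The controller multiplies each number of a shift by 0.75 m and each number of a turn by pi/4 rad. A row lasts 1/12 s, in which the tool goes at most 41.7 mm and 7.16 degrees, less where a joint would pass 70% of its speed; a pose out of reach is approached as far as the arm can. A call with a number of a shift or a turn outside -1 to 1 is refused whole. A call with a gripper value outside its range is refused whole. The fingers move at their own pace and stop on an object; "force" is the grip in N (left out, the last holds). Time passes only in rows, so rows that repeat a pose let the fingers close. It gives the time, the measured TCP pose, the force and the opening at its end, in the units of the state.
- env.read_state(): the state, without advancing time (a new reading comes with each control period).
- env.read_camera(name): name is "scene" or "side" or "wrist"; returns the picture (420x560x3 uint8, red, green, blue); there is no depth.
- env.camera_model(name): a dict with "camera_matrix" (3x3 intrinsics, pixels), "extrinsics" (4x4, takes a point from camera to world coordinates). Camera axes: x right, y down, z forward; pixel columns grow to the right and rows downward; lengths in m; the calibration is good to about 2 mm. A picture is of the moment at which its call begins: read the wrist's pose just before it. camera_model takes no time and is no camera call; for the wrist camera it gives the pose at the moment of the call.
- env.finish_job(): hands the job in, once; it reports no verdict.
The state is a dict: "time_s": time; "q": joint angles; "joint_velocities": joint speeds; "joint_torque": joint torques, N m; "eef_pos": TCP position; "tcp_rot": TCP orientation; "ft_force": force on the tool from outside, world axes, zero at the start; "moment": the same for the moment, N m; "finger_gap": finger opening in m.
Only numpy, scipy, OpenCV 4.12 (cv2) and the standard library are available. Lean on these libraries where they do the work, as an engineer would, in place of code of your own. Each camera call takes 0.05 s, during which the arm holds its last target.

## Task

A slug is stuck at an unknown place inside the aluminium tube, so the tube need not balance at its middle. Lift the tube off its rest at trial points until you find where it balances, then set it gently on the small head of the brass pedestal at that point and leave it there by itself, balanced level and still. Never let the tube tip or fall, and leave the other things on the bench alone.

Things in the scene. Friction and masses are not known exactly. Their poses are not given: they have to be found in the camera images.
- tube_mid (a point): Centre (half-way along, across and up) of a closed rectangular aluminium tube with black end caps, 320 long, 26 wide, 36 high, lying level; x runs along the tube, z up. Rigid, 0.67 to 0.74 kg in all, most of it a slug stuck at an unseen place inside (it does not move): the balance point lies anywhere along the tube up to 89 mm either way from this centre, and midway across. Both ends look the same.
- tube: The same tube; origin at the centre of its underside, axes as for tube_mid.
- rest: Fixed rest that carries the tube at the start: a dark base 270 x 70 x 14 and two grey saddles 120 either side of its middle along its x axis, each 14 along x. The tube's underside lies on the saddles 60 above the table, between cheeks that rise 10 higher with 3 play each side, 46 over their outsides. Origin: centre of the base's underside. x runs along the base, and the tube starts along it within about 10 of centred. Between the saddles all is free above the base.
- pedestal_top (a point): Centre of the top of the fixed pedestal's head: a flat round steel disc 20 across (10 thick), level, 110 above the table, on a brass column 16 across with a round foot 68 across. The tube stays level on it only if the tube's balance point is over the disc. The tube may lie at any yaw on it.
- pedestal: The same fixed pedestal; origin at the centre of its foot's underside on the table.
- glass_block: Loose bystander, to be left alone: flat pale glass block, 75 x 50 x 20; origin at the centre of its underside.
- weight: Loose bystander, to be left alone: brass laboratory weight with a knob, 44 across, 50 high; origin at the centre of its underside.
- lens_ring: Loose bystander, to be left alone: black ring lens mount, 52 across, 12 high; origin at the centre of its underside.
- eyepiece: Loose bystander, to be left alone: upright black cylinder, 32 across, 45 high; origin at the centre of its underside.
- dish: Loose bystander, to be left alone: small white ceramic dish, 84 across, 22 high; origin at the centre of its underside.
- square_bar: Loose bystander, to be left alone: short brass square bar lying down, 100 x 16 x 16; origin at the centre of its underside.
- driver: Loose bystander, to be left alone: a screwdriver lying down, about 200 long; origin midway along it, on the table.
There are look-alikes about, which are no part of the job. There is more than one size of the pedestal; the job needs the smallest.

How it is judged:
On the way:
1. the tube is lifted clear of its rest, level (z of tube_mid in the frame of rest above 0.084 m and contact force between tube and rest below 0.05 N and contact force between tube and the fingers above 1 N and angle between tube's own z axis and vertical below 0.12 rad), for 0.2 s.
At the end, for the whole second after the job is handed in: The tube lies by itself on the pedestal's head, its underside on the disc (within 8 mm in height at its centre), level within 4 degrees (0.07 rad), carried by the pedestal alone, at rest, clear of the rest and released (z of tube_mid in the frame of pedestal_top between 0.01 and 0.026 m and horizontal distance between tube_mid and pedestal_top below 0.11 m and angle between tube's own z axis and vertical below 0.07 rad and contact force between tube and pedestal above 3 N and contact force between tube and rest below 0.05 N and linear speed of tube below 0.02 m/s and angular speed of tube below 0.05 rad/s); the robot touches nothing.
It fails at once if the tube tips by more than 17 degrees (0.3 rad) (angle between tube's own z axis and vertical above 0.3 rad).
It fails at once if the tube is pressed on the pedestal with more than 35 N (contact force between tube and pedestal above 35 N).
It fails at once if a bystander is moved by more than 20 mm (distance of any of glass_block, weight, lens_ring, eyepiece, dish, square_bar, driver from where it was at the start of the episode above 0.02 m).
It also fails if it takes over 61 s, if anything falls off the work surface, if the arm or the gripper's body presses on something with over 40 N, if the wrist force passes 120 N, or if a joint passes its speed limit or range.

## Working session

There is one attempt and no reset: what is moved stays moved. The work goes in short steps, Python scripts to look and compute and a tool call to move; the robot and the scene stay as the last step left them, time stands still between calls to the robot, and variables do not carry over. Pictures are saved under pics/ and viewed, and the job is handed in when it is done.

Besides the shell and the picture viewer there is one more tool, called after "Emit:" as name(argument=value, ...) on one line, values as JSON. servo_tool: Moves the arm, as the interface text tells. Its arguments: {"type":"object","properties":{"plan":{"type":"array"},"force":{"type":"number"}},"required":["plan"]}

```bash
mkdir -p pics; python3 - <<'E'
from bench import env
import cv2
s=env.read_state(); print({k:(v if not hasattr(v,'tolist') else v.tolist()) for k,v in s.items()}, env.tip_reach)
for n in ["scene","side","wrist"]:
    m=env.camera_model(n)
    im=env.read_camera(n); cv2.imwrite(f"pics/{n}0.png",im[:,:,::-1]); print(n,m)
E
```

```text
{'time_s': 0.0, 'q': [-0.786317767241591, 0.040830179195076186, 0.08379310804012362, -0.0004829373430296617, -1.6154788114073924, -0.33369857952977483], 'joint_velocities': [-0.0012391558004920258, -0.0006653686787785347, 0.0013581593045406488, -0.0014282412400695723, 5.965828650165658e-07, -0.0015699982013778707], 'joint_torque': [0.0012107483416912146, -36.82089686393738, 34.741448163986206, 6.932454854249954, -0.005426092684501782, 1.320154183304112e-05], 'eef_pos': [0.2613573504131465, -0.5397655069262365, 0.2522548891638858], 'tcp_rot': [0.06014111111457865, 1.5690103668724102, 2.0817385747895645], 'ft_force': [-0.4230201074513553, -0.7255501018673187, 0.42996921514745284], 'moment': [0.016789260029772917, 0.028161696789500677, 0.049466848885321345], 'finger_gap': 0.08522881585541658} 0.022
scene {'camera_matrix': array([[451.72102139,   0.        , 276.26631512],
       [  0.        , 451.72102139, 204.62946856],
       [  0.        ,   0.        ,   1.        ]]), 'extrinsics': array([[ 0.50771241,  0.51196854, -0.69290426,  1.20827782],
       [ 0.8615193 , -0.29839445,  0.41
[... 322 characters left out ...]
, 'extrinsics': array([[-0.89466115, -0.33559999,  0.29487976,  0.33631202],
       [-0.44673143,  0.66684406, -0.59644784,  0.45040733],
       [ 0.00352907, -0.66535077, -0.74652254,  0.67003977],
       [ 0.        ,  0.        ,  0.        ,  1.        ]])}
wrist {'camera_matrix': array([[295.52236477,   0.        , 286.50765057],
       [  0.        , 295.52236477, 208.28488025],
       [  0.        ,   0.        ,   1.        ]]), 'extrinsics': array([[-0.43470246,  0.86516204,  0.25005684,  0.19924155],
       [ 0.90057238,  0.41705961,  0.12259965, -0.5707111 ],
       [ 0.00177996,  0.27848865, -0.96043787,  0.37284424],
       [ 0.        ,  0.        ,  0.        ,  1.        ]])}
```

View pics/scene0.png

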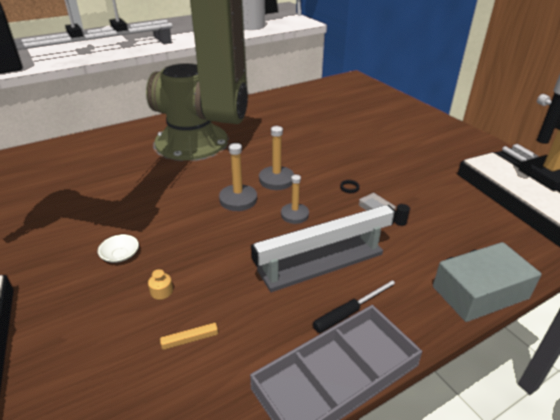

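View pics/side0.png

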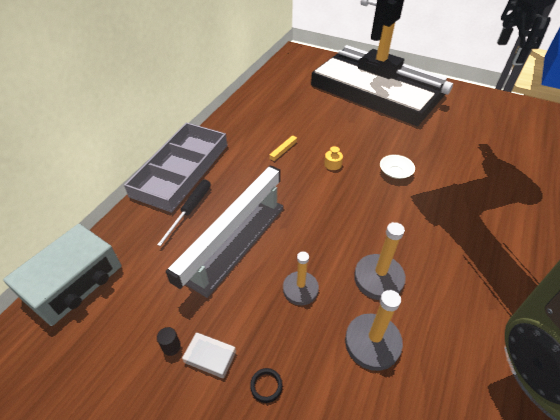

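View pics/wrist0.png

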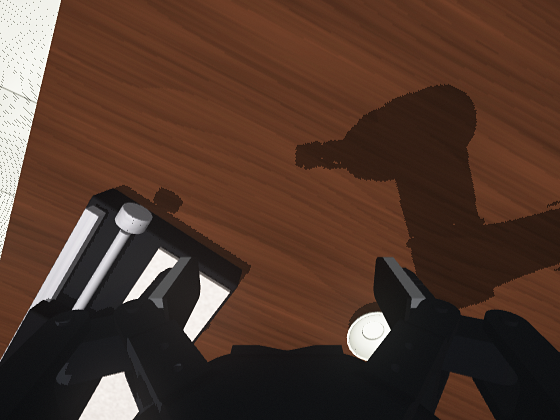

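The scene view shows the tube on its rest from (257,252) to (392,217), and the smallest pedestal head at (296,180). The side view shows the tube from (178,272) to (275,178), with the small head at (303,258). I'll zoom in for exact pixels.

```bash
python3 - <<'E'
import cv2
a=cv2.imread('pics/scene0.png');b=cv2.imread('pics/side0.png')
cv2.imwrite('pics/za.png',cv2.resize(a[160:290,240:420],None,fx=4.4,fy=4.4,interpolation=cv2.INTER_CUBIC))
cv2.imwrite('pics/zb.png',cv2.resize(b[160:310,160:330],None,fx=4,fy=4,interpolation=cv2.INTER_CUBIC))
E
```

```text
(no output)
```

View pics/za.png

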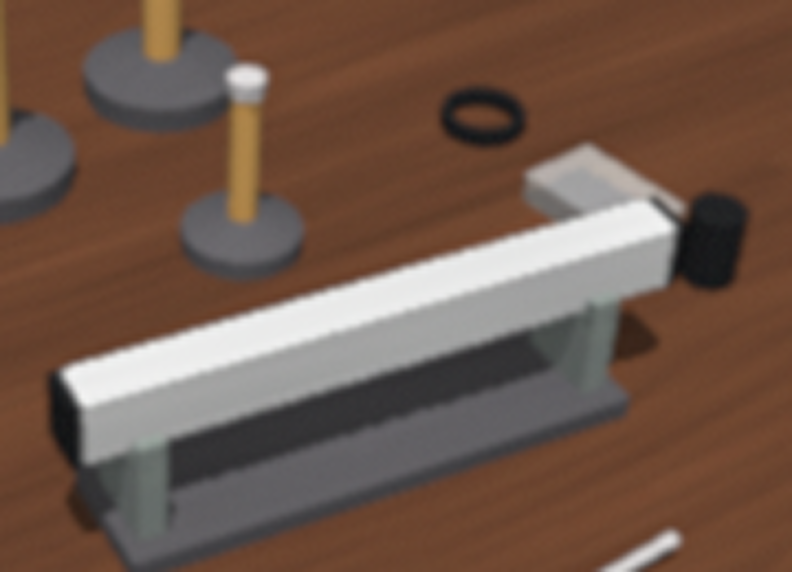

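View pics/zb.png

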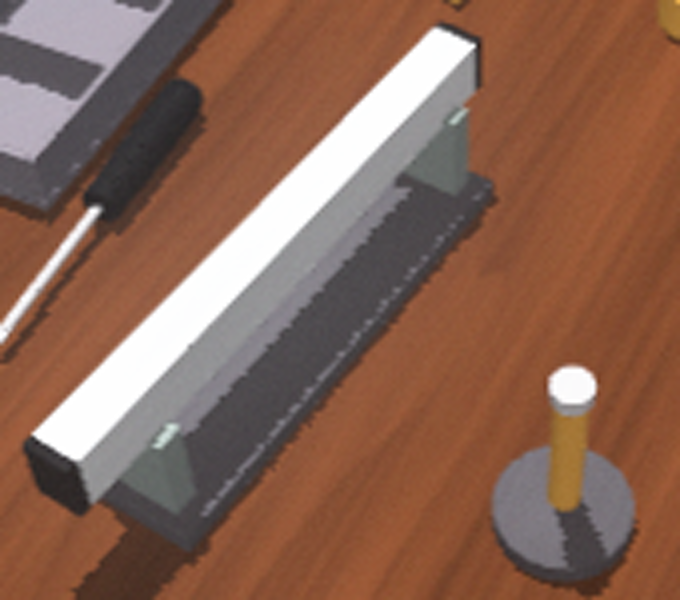

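```bash
cat > h.py <<'E'
import numpy as np
from bench import env
def ray(name,u,v):
    m=env.camera_model(name);K=m['camera_matrix'];T=m['extrinsics']
    d=T[:3,:3]@np.linalg.solve(K,[u,v,1.]);return T[:3,3],d
def onz(name,u,v,z):
    o,d=ray(name,u,v);return (o+d*(z-o[2])/d[2])
def proj(name,p):
    m=env.camera_model(name);T=m['extrinsics'];c=T[:3,:3].T@(np.array(p)-T[:3,3]);x=m['camera_matrix']@c;return x[:2]/x[2]
E
python3 - <<'E'
from h import *
A=lambda x,y:('scene',240+(x+.5)/4.4-.5,160+(y+.5)/4.4-.5)
B=lambda x,y:('side',160+(x+.5)/4-.5,160+(y+.5)/4-.5)
for f,pts in ((A,[(52,373),(78,407),(655,199),(682,230)]),(B,[(28,438),(84,472),(440,24),(480,46)])):
    P=[onz(*f(*p),.096) for p in pts]; 
    for p in P: print(p[:2].round(4))
    a=(P[0]+P[1])/2;b=(P[2]+P[3])/2;d=b-a
    print('mid',((a+b)/2).round(4),'len',np.linalg.norm(d),'yaw',np.arctan2(d[1],d[0]))
print('ped',onz(*A(247,78),.11),onz(*B(573,386),.11))
print('foot',onz(*A(242,228),.01),onz(*B(563,505),.01))
print('saddle base corners', onz(*A(140,572),0.014), onz(*A(625,405),.014),onz(*B(195,538),.014),onz(*B(490,185),.014))
for n,c,z in (('glass',('side',209,355),.02),('eyep',('side',168,333),.045),('ring',('side',266,385),.012),('dishs',('side',397,167),.02),('weight',('side',333,158),.03),('big1',('side',390,300),.15),('big2',('side',395,231),.15)): print(n,onz(*c,z).round(3))
E
```

```text
[ 0.6198 -0.1151]
[ 0.6448 -0.1158]
[0.6552 0.2011]
[0.6809 0.1952]
mid [0.6502 0.0414 0.096 ] len 0.31559399904805946 yaw 1.4572707571742083
[0.6755 0.1961]
[0.6442 0.1993]
[ 0.6401 -0.117 ]
[ 0.6131 -0.1111]
mid [0.6432 0.0418 0.096 ] len 0.31344550009390465 yaw -1.6770727929583586
ped [0.48024655 0.07459768 0.11      ] [0.47537131 0.07637518 0.11      ]
foot [0.47838946 0.07595636 0.01      ] [0.47611802 0.07458903 0.01      ]
saddle base corners [ 0.67436026 -0.10234616  0.014     ] [0.69919076 0.15858845 0.014     ] [0.62084524 0.1696504  0.014     ] [ 0.59677261 -0.09157191  0.014     ]
glass [0.555 0.267 0.02 ]
eyep [0.627 0.274 0.045]
ring [0.449 0.265 0.012]
dishs [ 0.402 -0.327  0.02 ]
weight [ 0.55  -0.277  0.03 ]
big1 [0.32  0.117 0.15 ]
big2 [ 0.349 -0.013  0.15 ]
```

```bash
cat >> h.py <<'E'
from scipy.spatial.transform import Rotation as Ro
def pose():
    s=env.read_state();return np.array(s['eef_pos']),Ro.from_euler('xyz',s['tcp_rot']).as_matrix(),s
def go(target,axis_yaw=None):
    """target TCP world; axis_yaw: wanted world heading of the jaw axis (mod pi). prints plan numbers"""
    p,R,s=pose()
    d=R.T@(np.array(target)-p)/0.75
    t=0
    if axis_yaw is not None:
        zy=np.arctan2(R[1,2],R[0,2]); e=(axis_yaw-zy+np.pi/2)%np.pi-np.pi/2
        t=e*np.sign(R[2,0])/(np.pi/4)   # tool x down: turn about x = -world yaw
        print('jaw yaw',round(zy,4),'err',round(e,4))
    print('t',round(s['time_s'],2),'p',p.round(4),'q6',round(s['q'][5],3),'gap',round(s['finger_gap'],4),'F',np.round(s['ft_force'],2),'M',np.round(s['moment'],3),'tool x',R[:,0].round(4))
    print('PLAN',d.round(4),round(t,4))
E
python3 - <<'E'
from h import *
p,R,s=pose();print(R.round(3))
# tube axis yaw 1.461 -> jaw axis -0.110
go([0.647,0.0416,0.24],-0.110)
E
```

```text
[[-0.001 -0.9   -0.436]
 [ 0.001 -0.436  0.9  ]
 [-1.     0.     0.001]]
jaw yaw 2.0216 err 1.01
t 0.15 p [ 0.2614 -0.5398  0.2525] q6 -0.334 gap 0.0855 F [ 0.2   0.11 -0.31] M [-0.023 -0.04   0.057] tool x [-8.0e-04  1.2e-03 -1.0e+00]
PLAN [ 0.0172 -0.8006  0.4737] -1.2859
```

Emit:
servo_tool(plan=[[0,-0.8,0.474,-1,-1],[0,-0.8,0.474,-1,-1],[0,-0.8,0.474,-1,-1],[0,-0.8,0.474,-1,-1],[0,-0.8,0.474,-1,-1]], force=60)

```text
time_s: 0.57
eef_pos: [0.3769, -0.3646, 0.2529]
tcp_rot: [-0.645, 1.569, 2.007]
ft_force: [1.7, -0.6, 0.6]
finger_gap: 0.0853
```

```bash
python3 -c "
from h import *
go([0.647,0.0416,0.24],-0.110)"
```

```text
jaw yaw 2.6522 err 0.3793
t 0.57 p [ 0.3769 -0.3646  0.2529] q6 -0.104 gap 0.0853 F [ 1.7  -0.56  0.57] M [-0.055 -0.165 -0.027] tool x [-6.0e-04  1.2e-03 -1.0e+00]
PLAN [ 0.0177 -0.6473 -0.0633] -0.483
```

Emit:
servo_tool(plan=[[0.016,-0.647,-0.063,-0.483,-1],[0.016,-0.647,-0.063,-0.483,-1],[0.016,-0.647,-0.063,-0.483,-1],[0.016,-0.647,-0.063,-0.483,-1],[0.016,-0.647,-0.063,-0.483,-1]])

```text
time_s: 0.98
eef_pos: [0.4921, -0.1907, 0.2481]
tcp_rot: [-1.285, 1.569, 1.748]
ft_force: [0.0, -0.5, 0.4]
finger_gap: 0.0859
```

```bash
python3 -c "
from h import *
go([0.647,0.0416,0.22],-0.110)"
```

```text
jaw yaw 3.0329 err -0.0013
t 0.98 p [ 0.4921 -0.1907  0.2481] q6 -0.12 gap 0.0859 F [ 0.05 -0.55  0.4 ] M [-0.136 -0.095  0.001] tool x [-2.0e-04  1.4e-03 -1.0e+00]
PLAN [ 0.0378 -0.3302 -0.1717] 0.0017
```

Emit:
servo_tool(plan=[[0.0,-0.33,-0.172,0,-1],[0.0,-0.33,-0.172,0,-1],[0.0,-0.33,-0.172,0,-1],[0.0,-0.33,-0.172,0,-1],[0.0,-0.33,-0.172,0,-1]])

```text
time_s: 1.4
eef_pos: [0.6075, -0.0172, 0.2482]
tcp_rot: [-1.244, 1.569, 1.789]
ft_force: [1.5, -0.6, 0.2]
finger_gap: 0.0854
```

```bash
python3 -c "
from h import *
go([0.647,0.0416,0.22],-0.110)"
```

```text
jaw yaw 3.0333 err -0.0017
t 1.4 p [ 0.6075 -0.0172  0.2482] q6 -0.408 gap 0.0854 F [ 1.47 -0.56  0.18] M [-0.098 -0.084 -0.025] tool x [-3.0e-04  1.5e-03 -1.0e+00]
PLAN [ 0.0377 -0.0835 -0.0439] 0.0022
```

Emit:
servo_tool(plan=[[0.0,-0.0835,-0.044,0,-1],[0.0,-0.0835,-0.044,0,-1],[0.0,-0.0835,-0.044,0,-1],[0.0,-0.0835,-0.044,0,-1]])

```text
time_s: 1.73
eef_pos: [0.6473, 0.0431, 0.2464]
tcp_rot: [-0.121, 1.568, 2.914]
ft_force: [-0.1, -0.1, -0.3]
finger_gap: 0.0857
```

```bash
python3 - <<'E'
from h import *
import cv2
m=env.camera_model('wrist'); im=env.read_camera('wrist'); cv2.imwrite('pics/w1.png',im[:,:,::-1])
go([0.647,0.0416,0.075],-0.110)
np.save('w1.npy',m['extrinsics'])
E
```

```text
jaw yaw 3.0342 err -0.0027
t 1.78 p [0.6471 0.0419 0.2473] q6 -0.479 gap 0.0853 F [-0.6  -0.4   0.57] M [-0.051  0.008  0.014] tool x [-1.9e-03  9.0e-04 -1.0e+00]
PLAN [ 0.2298  0.0006 -0.0004] 0.0034
```

View pics/w1.png

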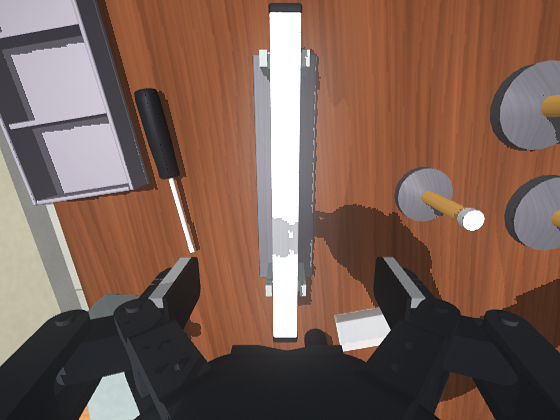

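The wrist view shows the tube running almost vertically from (286,5) to (285,341). The small pedestal head is at (472,219).

```bash
python3 - <<'E'
from h import *
for uv,z in (((285.7,4.5),.096),((285,341),.096),((285.5,14),.096),((285,336),.096),((472,219),.11)): print(onz('wrist',*uv,z).round(4))
P=[onz('wrist',285.7,4.5,.096),onz('wrist',285,341,.096)];d=P[1]-P[0];print((P[0]+P[1])/2,np.linalg.norm(d),np.arctan2(d[1],d[0]))
E
```

```text
[ 0.6315 -0.1182  0.096 ]
[0.6673 0.2013 0.096 ]
[ 0.6324 -0.1116  0.096 ]
[0.6666 0.1948 0.096 ]
[0.4804 0.0749 0.11  ]
[0.6493947  0.04158213 0.096     ] 0.32149029651600386 1.4591572930738947
```

Emit:
servo_tool(plan=[[0.22,0.0,0.001,0.003,-1],[0.22,0.0,0.001,0.003,-1],[0.22,0.0,0.001,0.003,-1],[0.22,0.0,0.001,0.003,-1],[0.22,0.0,0.001,0.003,-1]])

```text
time_s: 2.2
eef_pos: [0.6404, 0.0402, 0.0724]
tcp_rot: [0.154, 1.554, -3.099]
ft_force: [-1.4, 0.1, -2.4]
finger_gap: 0.0852
```

```bash
cat >> h.py <<'E'
def avg(n=10):
    F=[];M=[]
    for i in range(n):
        env.read_camera('wrist'); s=env.read_state();F.append(s['ft_force']);M.append(s['moment'])
    F=np.array(F);M=np.array(M);p,R,s=pose()
    print('F',F.mean(0).round(3),F.std(0).round(2),'M',M.mean(0).round(4),M.std(0).round(3),'M about jaw axis',(M.mean(0)@R[:,2]).round(4))
    return F.mean(0),M.mean(0)
E
python3 -c "
from h import *
avg(6)
go([0.6478,0.0416,0.081],-0.111)"
```

```text
F [0.137 0.358 0.807] [0.24 0.43 0.63] M [-0.0033 -0.0379  0.0197] [0.031 0.064 0.032] M about jaw axis -0.001
jaw yaw 3.0318 err -0.0012
t 2.5 p [0.6479 0.0422 0.0867] q6 -0.482 gap 0.0856 F [ 0.43 -0.02 -0.01] M [-0.017 -0.037  0.024] tool x [ 0.0041  0.0021 -1.    ]
PLAN [0.0075 0.0009 0.    ] 0.0015
```

Emit:
servo_tool(plan=[[0.007,0.0,0.0,0.0,-1],[0.007,0.0,0.0,0.0,0],[0.007,0,0,0,1],[0.007,0,0,0,1],[0.007,0,0,0,1]], force=80)

```text
time_s: 2.92
eef_pos: [0.6479, 0.0422, 0.0815]
tcp_rot: [-2.572, 1.566, 0.46]
ft_force: [0.4, 0.1, 0.2]
finger_gap: 0.0389
```

Emit:
servo_tool(plan=[[0,0.0,0.0,0.0,1],[0,0,0,0,1],[0,0,0,0,1]])

```text
time_s: 3.17
eef_pos: [0.6482, 0.0423, 0.0817]
tcp_rot: [-2.631, 1.565, 0.401]
ft_force: [1.4, 0.0, 0.9]
finger_gap: 0.0253
```

```bash
python3 -c "
from h import *
avg(6)
go([0.6478,0.0416,0.085],-0.111)"
```

```text
F [ 1.95  -0.235  0.907] [0.84 0.3  0.19] M [ 0.0053 -0.6112  0.0411] [0.037 0.098 0.04 ] M about jaw axis -0.0723
jaw yaw 3.0319 err -0.0013
t 3.47 p [0.6482 0.0423 0.0818] q6 -0.482 gap 0.025 F [ 2.05 -0.18  1.11] M [-0.055 -0.767  0.072] tool x [ 0.005   0.0022 -1.    ]
PLAN [-0.0043  0.001   0.0004] 0.0017
```

Emit:
servo_tool(plan=[[-0.003,0.0,0.0,0.0,1],[-0.006,0,0,0,1],[-0.006,0,0,0,1],[-0.006,0,0,0,1]])

```text
time_s: 3.8
eef_pos: [0.6473, 0.0423, 0.0849]
tcp_rot: [-2.325, 1.568, 0.707]
ft_force: [0.1, -0.3, -7.2]
finger_gap: 0.025
```

```bash
python3 -c "
from h import *
import cv2
im=env.read_camera('side'); cv2.imwrite('pics/s2.png',cv2.resize(im[150:310,150:340],None,fx=4,fy=3.75)[:,:,::-1])
avg(8)
go([0.6478,0.0416,0.085],-0.111)"
```

```text
F [-0.105  0.157 -6.92 ] [0.3  0.39 0.53] M [0.0292 0.0232 0.0045] [0.029 0.026 0.021] M about jaw axis -0.0265
jaw yaw 3.0318 err -0.0013
t 4.25 p [0.6481 0.0423 0.0862] q6 -0.482 gap 0.0249 F [-0.17  0.52 -7.34] M [ 0.05   0.001 -0.018] tool x [ 0.0049  0.0022 -1.    ]
PLAN [0.0016 0.001  0.0003] 0.0016
```

View pics/s2.png

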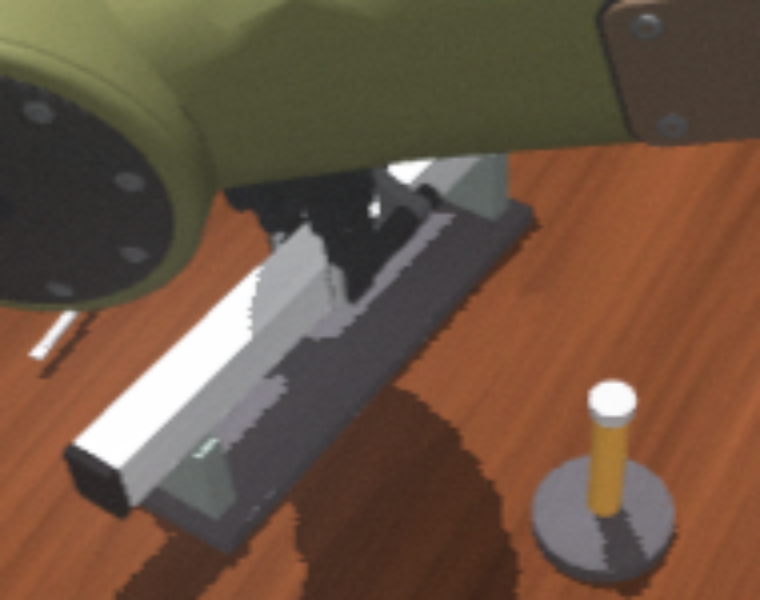

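Emit:
servo_tool(plan=[[-0.007,0.0,0.0,0.0,1],[-0.014,0,0,0,1],[-0.014,0,0,0,1],[-0.014,0,0,0,1]])

```text
time_s: 4.58
eef_pos: [0.6486, 0.0424, 0.0978]
tcp_rot: [-2.657, 1.564, 0.375]
ft_force: [-1.3, -0.1, -8.1]
finger_gap: 0.0251
```

```bash
python3 -c "
from h import *
import cv2
im=env.read_camera('scene'); cv2.imwrite('pics/s3.png',cv2.resize(im[160:300,230:430],None,fx=4,fy=4)[:,:,::-1])
avg(12)
im=env.read_camera('wrist'); cv2.imwrite('pics/w3.png',im[:,:,::-1])
go([0.6478,0.0416,0.085],-0.111)"
```

```text
F [ 0.118  0.075 -7.258] [0.53 0.56 0.38] M [ 0.0264  0.0183 -0.0096] [0.029 0.03  0.029] M about jaw axis -0.0242
jaw yaw 3.0319 err -0.0013
t 5.28 p [0.6481 0.0423 0.0967] q6 -0.482 gap 0.025 F [ 0.32  0.02 -6.44] M [0.065 0.017 0.   ] tool x [ 0.0049  0.0022 -1.    ]
PLAN [0.0156 0.001  0.0003] 0.0017
```

View pics/s3.png

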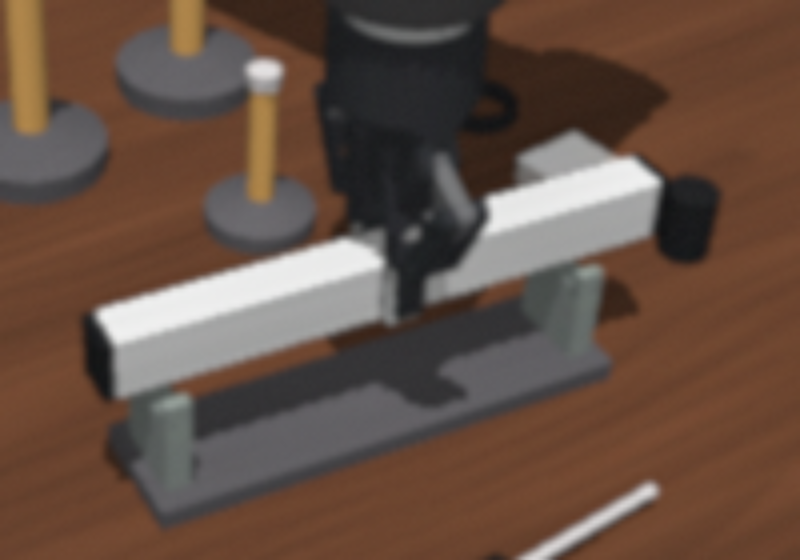

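View pics/w3.png

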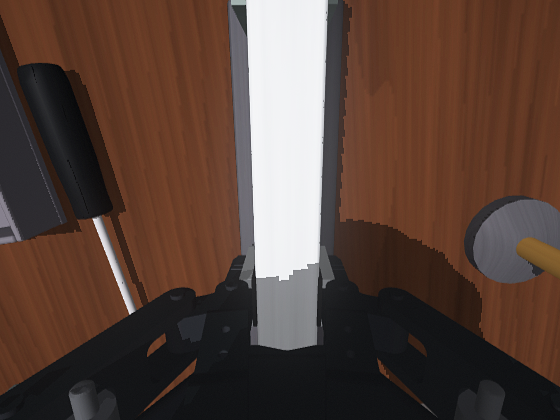

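```bash
python3 - <<'E'
from h import *
import cv2
im=cv2.imread('pics/s3.png')
# TCP rise: 0.0818 -> 0.0967
c=np.array([0.648,0.0416]);yw=1.460;a=np.array([np.cos(yw),np.sin(yw)]);b=np.array([a[1],-a[0]])
for t in (-.16,-.152,.152,.16):
  for w in (-.013,.013):
    for z in (0.075,.111):
      p=c+a*t+b*w; u,v=proj('scene',[*p,z]); x=(u-230+.5)*4;y=(v-160+.5)*4
      cv2.circle(im,(int(x),int(y)),3,(0,0,255) if abs(t)>.155 else (0,255,0),-1)
cv2.imwrite('pics/s3m.png',im)
E
```

```text
(no output)
```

View pics/s3m.png

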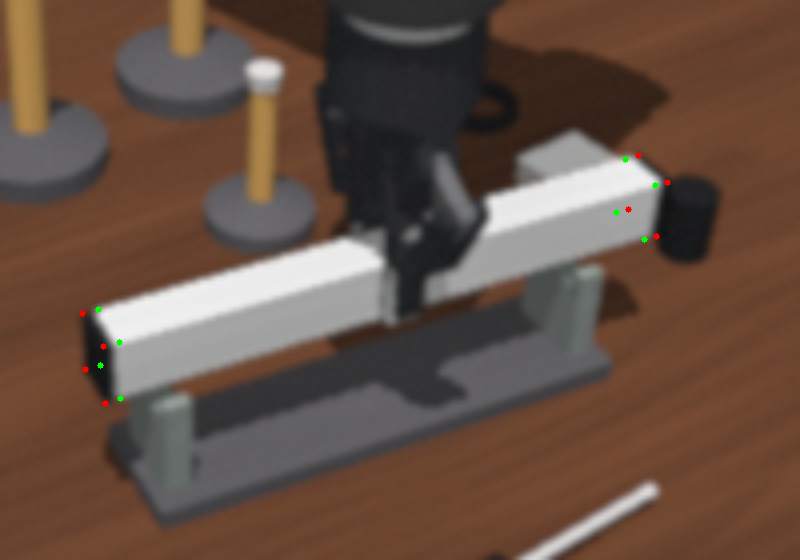

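Emit:
servo_tool(plan=[[0.01,0.0,0.0,0.0,1],[0.0195,0,0,0,1],[0.0195,0,0,0,1],[0.0195,0,0,0,0.3],[0.0195,0,0,0,0]])

```text
time_s: 5.7
eef_pos: [0.6488, 0.0422, 0.0832]
tcp_rot: [-2.765, 1.564, 0.267]
ft_force: [0.4, -1.0, 0.9]
finger_gap: 0.0405
```

Emit:
servo_tool(plan=[[0,0,0,0,0],[0,0,0,0,0],[0,-0.053,0,0,0],[0,-0.053,0,0,0],[0,-0.053,0,0,0]])

```text
time_s: 6.12
eef_pos: [0.6534, 0.0832, 0.0837]
tcp_rot: [-2.763, 1.563, 0.271]
ft_force: [-0.8, -0.3, -0.5]
finger_gap: 0.0425
```

```bash
python3 -c "
from h import *
avg(12)
go([0.6525,0.0816,0.082],-0.111)"
```

```text
F [-0.118  0.066  0.147] [0.28 0.63 0.52] M [-0.0124  0.0213 -0.0086] [0.027 0.029 0.015] M about jaw axis 0.0147
jaw yaw 3.0319 err -0.0013
t 6.72 p [0.6532 0.0815 0.0834] q6 -0.538 gap 0.0426 F [ 0.02 -0.75  0.21] M [ 0.035  0.038 -0.016] tool x [ 0.0068  0.0019 -1.    ]
PLAN [0.0018 0.     0.0009] 0.0017
```

Emit:
servo_tool(plan=[[0.001,0,0,0,1],[0.001,0,0,0,1],[0.001,0,0,0,1],[0.001,0,0,0,1],[0.001,0,0,0,1]])

```text
time_s: 7.13
eef_pos: [0.653, 0.0815, 0.0827]
tcp_rot: [-2.769, 1.564, 0.263]
ft_force: [-1.6, -0.2, 3.4]
finger_gap: 0.025
```

Emit:
servo_tool(plan=[[-0.003,0,0,0,1],[-0.006,0,0,0,1],[-0.006,0,0,0,1],[-0.006,0,0,0,1]])

```text
time_s: 7.47
eef_pos: [0.6525, 0.0816, 0.086]
tcp_rot: [-2.662, 1.566, 0.37]
ft_force: [0.1, 0.3, -7.7]
finger_gap: 0.025
```

```bash
python3 -c "
from h import *
avg(12)
go([0.6525,0.0816,0.082],-0.111)"
```

```text
F [ 0.157 -0.168 -7.097] [0.38 0.56 0.45] M [ 0.3185 -0.0013 -0.0057] [0.032 0.02  0.021] M about jaw axis -0.3167
jaw yaw 3.0319 err -0.0013
t 8.07 p [0.653  0.0815 0.0872] q6 -0.538 gap 0.0251 F [ 0.09 -0.43 -7.12] M [0.374 0.012 0.012] tool x [ 0.0064  0.0018 -1.    ]
PLAN [ 0.007  -0.      0.0007] 0.0017
```

Emit:
servo_tool(plan=[[0.003,0,0,0,1],[0.006,0,0,0,1],[0.006,0,0,0,0.5],[0.006,0,0,0,0],[0.006,0,0,0,0]])

```text
time_s: 8.48
eef_pos: [0.6539, 0.0814, 0.0844]
tcp_rot: [-2.876, 1.561, 0.156]
ft_force: [-0.1, 0.5, 0.8]
finger_gap: 0.0426
```

Emit:
servo_tool(plan=[[0,0,0,0,0],[0,0.058,0,0,0],[0,0.058,0,0,0],[0,0.058,0,0,0]])

```text
time_s: 8.82
eef_pos: [0.6496, 0.0367, 0.0856]
tcp_rot: [-2.909, 1.56, 0.121]
ft_force: [0.2, -0.1, -0.4]
finger_gap: 0.0425
```

```bash
python3 -c "
from h import *
avg(16)
go([0.6476,0.0380,0.082],-0.111)"
```

```text
F [0.1   0.023 0.11 ] [0.61 0.37 0.55] M [ 0.0053  0.0335 -0.0062] [0.037 0.035 0.036] M about jaw axis -0.0016
jaw yaw 3.0323 err -0.0017
t 9.62 p [0.6491 0.0382 0.0843] q6 -0.477 gap 0.0428 F [ 0.41 -0.06  0.54] M [ 0.015 -0.024  0.082] tool x [ 0.0092  0.0015 -1.    ]
PLAN [0.003  0.0005 0.002 ] 0.0022
```

Emit:
servo_tool(plan=[[0.003,0.0,0.002,0.002,0.3],[0.003,0,0.002,0.002,1],[0.003,0,0.002,0.002,1],[0.003,0,0.002,0.002,1],[0.003,0,0.002,0.002,1]])

```text
time_s: 10.03
eef_pos: [0.6477, 0.0384, 0.082]
tcp_rot: [-2.867, 1.561, 0.164]
ft_force: [1.1, -0.1, -1.0]
finger_gap: 0.0251
```

Emit:
servo_tool(plan=[[0,0,0,0,1],[-0.01,0,0,0,1],[-0.028,0,0,0,1],[-0.028,0,0,0,1],[-0.028,0,0,0,1]])

```text
time_s: 10.45
eef_pos: [0.6478, 0.0385, 0.1039]
tcp_rot: [-2.83, 1.56, 0.2]
ft_force: [-0.0, 0.6, -8.1]
finger_gap: 0.0252
```

```bash
python3 -c "
from h import *
avg(30)
go([0.6476,0.0380,0.082],-0.111)"
```

```text
F [-0.038  0.055 -7.049] [0.5  0.37 0.62] M [ 0.0015  0.0474 -0.0046] [0.027 0.029 0.032] M about jaw axis 0.0038
jaw yaw 3.0306 err -0.0
t 11.95 p [0.6475 0.0383 0.103 ] q6 -0.479 gap 0.0249 F [ 0.61  0.2  -6.  ] M [0.003 0.096 0.014] tool x [ 0.0093  0.0016 -1.    ]
PLAN [0.028  0.0005 0.0001] 0.0
```

Emit:
servo_tool(plan=[[-0.03,0,0,0,1],[-0.07,0,0,0,1],[-0.11,0,0,0,1],[-0.14,0,0,0,1],[-0.14,0,0,0,1]])

```text
time_s: 12.37
eef_pos: [0.6488, 0.0379, 0.2156]
tcp_rot: [-2.911, 1.55, 0.12]
ft_force: [0.3, 0.2, -3.5]
finger_gap: 0.0252
```

```bash
python3 -c "
from h import *
go([0.4785,0.075,0.20],-0.111)"
```

```text
jaw yaw 3.0306 err -0.0001
t 12.37 p [0.6488 0.0379 0.2156] q6 -0.479 gap 0.0252 F [ 0.27  0.2  -3.51] M [-0.028 -0.091  0.033] tool x [ 0.0202  0.0024 -0.9998]
PLAN [ 0.0163 -0.0239  0.2314] 0.0001
```

Emit:
servo_tool(plan=[[0.0,-0.003,0.035,0,1],[0.0,-0.01,0.085,0,1],[0.0,-0.015,0.135,0,1],[0.0,-0.02,0.18,0,1],[0.0,-0.022,0.2,0,1]])

```text
time_s: 12.78
eef_pos: [0.4982, 0.0713, 0.211]
tcp_rot: [-2.855, 1.552, 0.177]
ft_force: [2.1, -0.5, -6.8]
finger_gap: 0.0249
```

```bash
python3 -c "
from h import *
import cv2
for i in range(6):im=env.read_camera('side')
cv2.imwrite('pics/s5.png',im[:,:,::-1])
im=env.read_camera('scene')
cv2.imwrite('pics/c5.png',im[:,:,::-1])
go([0.4785,0.075,0.17],-0.111)"
```

```text
jaw yaw 3.03 err 0.0006
t 13.13 p [0.5019 0.0707 0.2119] q6 -0.656 gap 0.0251 F [ 0.48 -0.6  -6.58] M [ 0.024  0.137 -0.01 ] tool x [ 0.0191  0.002  -0.9998]
PLAN [ 0.0552 -0.0019  0.0326] -0.0007
```

View pics/s5.png

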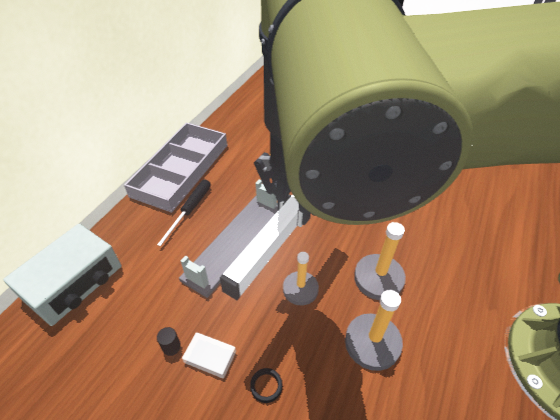

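View pics/c5.png

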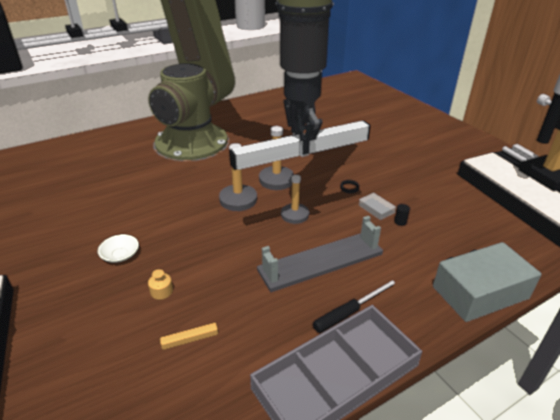

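Side and scene views show the tube held level. It stands just short of the small pedestal head, which is at about (303,258) in the side view.

Emit:
servo_tool(plan=[[0.015,-0.001,0.01,0,1],[0.03,-0.002,0.022,0,1],[0.04,-0.002,0.0326,0,1],[0.04,-0.002,0.0326,0,1],[0.04,-0.002,0.0326,0,1]])

```text
time_s: 13.55
eef_pos: [0.4786, 0.0747, 0.1809]
tcp_rot: [-2.969, 1.552, 0.061]
ft_force: [-0.3, 0.3, -6.5]
finger_gap: 0.0252
```

```bash
python3 -c "
from h import *
import cv2
for i in range(4):im=env.read_camera('side')
c=env.read_camera('scene')
f=lambda a:cv2.resize(a,None,fx=4,fy=4,interpolation=cv2.INTER_CUBIC)
cv2.imwrite('pics/s6.png',f(im[190:330,220:400])[:,:,::-1])
cv2.imwrite('pics/c6.png',f(c[110:240,220:400])[:,:,::-1])
w=env.read_camera('wrist');cv2.imwrite('pics/w6.png',w[:,:,::-1])
avg(10)
go([0.4785,0.075,0.132],-0.111)"
```

```text
F [-0.266  0.018 -6.746] [0.55 0.47 0.59] M [ 0.0174  0.0974 -0.0025] [0.028 0.025 0.026] M about jaw axis -0.0064
jaw yaw 3.0301 err 0.0005
t 14.35 p [0.4783 0.075  0.1814] q6 -0.692 gap 0.0251 F [-0.31 -0.15 -6.59] M [-0.034  0.118 -0.029] tool x [ 0.0191  0.0019 -0.9998]
PLAN [0.0659 0.0003 0.001 ] -0.0007
```

View pics/s6.png

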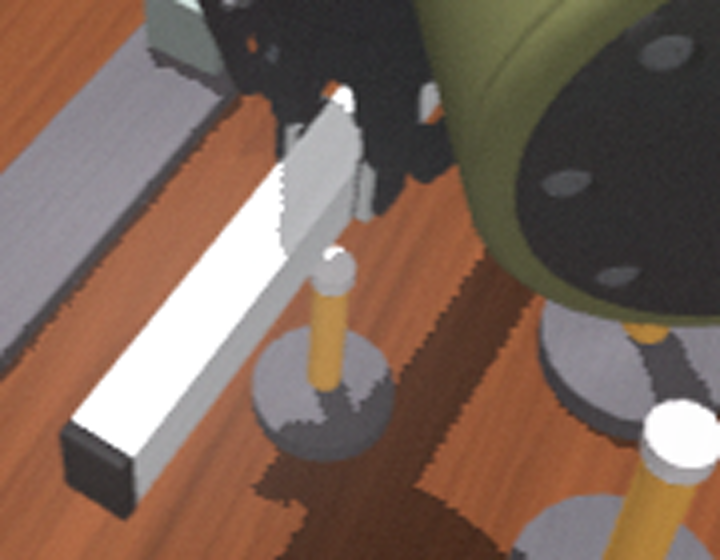

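View pics/c6.png

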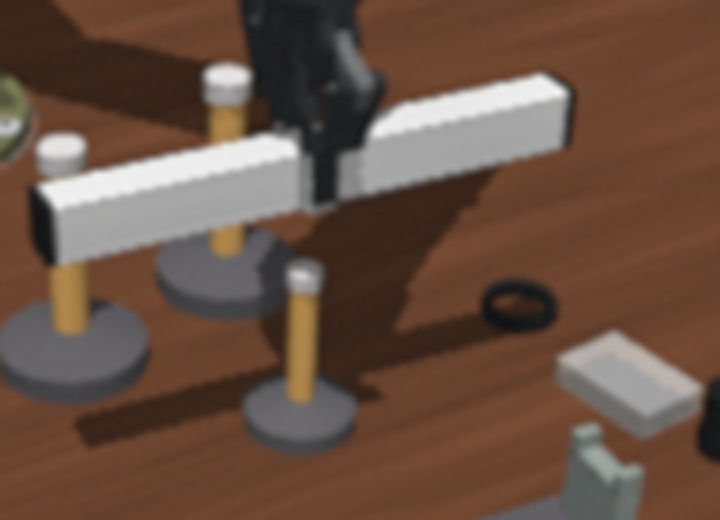

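View pics/w6.png

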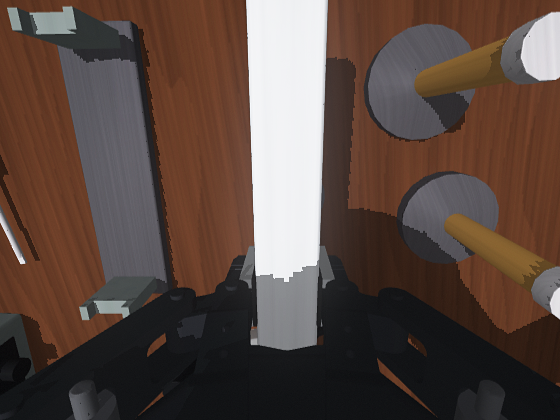

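```bash
python3 - <<'E'
from h import *
import cv2
p,R,s=pose()
yw=np.arctan2(R[1,2],R[0,2])-np.pi/2; a=np.array([np.cos(yw),np.sin(yw)]);a*=np.sign(a[1]);b=np.array([a[1],-a[0]])
c=p[:2]+a*0.0035   # tube mid relative to grip
zu=p[2]-.022
for n,f,ox,oy in (('scene','c6',220,110),('side','s6',220,190)):
    im=cv2.imread(f'pics/{f}.png')
    P=lambda q:tuple(int(round(k)) for k in ((proj(n,q)[0]-ox+.5)*4,(proj(n,q)[1]-oy+.5)*4))
    for t in (-.16,.16):
        for w in (-.013,.013):
            for z in (zu,zu+.036): cv2.circle(im,P([*(c+a*t+b*w),z]),2,(0,0,255),-1)
    for th in np.linspace(0,2*np.pi,24): cv2.circle(im,P([.4785+.01*np.cos(th),.075+.01*np.sin(th),.11]),1,(255,0,0),-1)
    cv2.imwrite(f'pics/{f}m.png',im)
E
```

```text
(no output)
```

View pics/s6m.png

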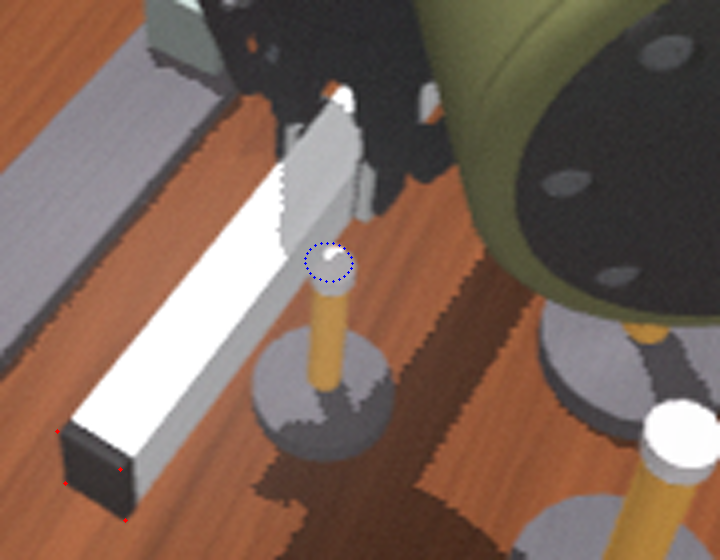

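View pics/c6m.png

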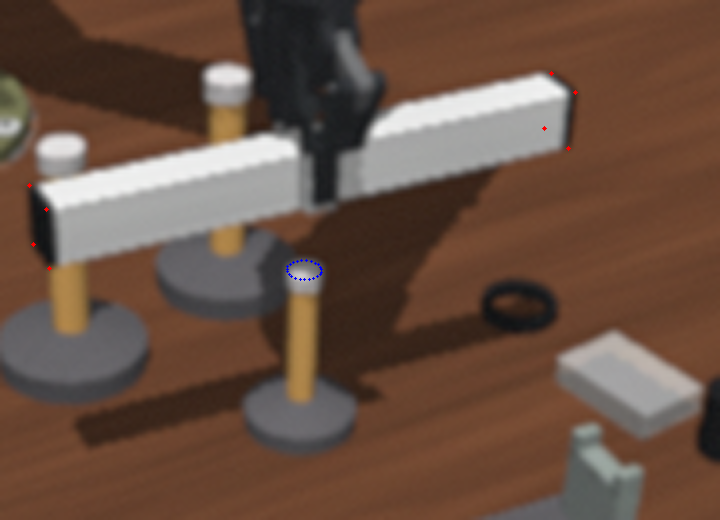

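Emit:
servo_tool(plan=[[0.02,0,0,0,1],[0.04,0,0.001,0,1],[0.058,0,0.001,0,1],[0.058,0,0.001,0,1],[0.058,0,0.001,0,1]])

```text
time_s: 14.77
eef_pos: [0.4781, 0.0749, 0.1376]
tcp_rot: [-2.977, 1.553, 0.053]
ft_force: [0.2, 0.3, -5.9]
finger_gap: 0.025
```

```bash
python3 -c "
from h import *
avg(8)
go([0.4785,0.075,0.132],-0.111)"
```

```text
F [-8.800e-02  4.000e-03 -6.677e+00] [0.5  0.48 0.41] M [ 0.008   0.0951 -0.0072] [0.022 0.033 0.034] M about jaw axis 0.0028
jaw yaw 3.0301 err 0.0005
t 15.17 p [0.4786 0.0753 0.1384] q6 -0.693 gap 0.0248 F [-0.15 -1.07 -7.09] M [0.032 0.09  0.   ] tool x [ 0.0198  0.0023 -0.9998]
PLAN [0.0085 0.0004 0.0002] -0.0007
```

Emit:
servo_tool(plan=[[0.003,0,0,0,1],[0.0055,0,0,0,1],[0.0055,0,0,0,1],[0.0055,0,0,0,1]])

```text
time_s: 15.5
eef_pos: [0.4785, 0.0752, 0.134]
tcp_rot: [-2.924, 1.551, 0.106]
ft_force: [0.6, 0.4, -6.3]
finger_gap: 0.0249
```

```bash
python3 -c "
from h import *
avg(4)
go([0.4785,0.075,0.132],-0.111)"
```

```text
F [ 0.025 -0.251 -6.817] [0.42 0.22 0.6 ] M [0.0051 0.0882 0.0052] [0.054 0.011 0.019] M about jaw axis 0.0046
jaw yaw 3.0301 err 0.0005
t 15.7 p [0.4787 0.0753 0.1343] q6 -0.693 gap 0.025 F [-0.08  0.12 -6.19] M [ 0.078  0.089 -0.021] tool x [ 0.0199  0.0023 -0.9998]
PLAN [0.0031 0.0004 0.0003] -0.0006
```

Emit:
servo_tool(plan=[[0.0015,0,0,0,1],[0.0015,0,0,0,1],[0.0015,0,0,0,1]])

```text
time_s: 15.95
eef_pos: [0.4787, 0.0753, 0.1331]
tcp_rot: [-2.916, 1.551, 0.114]
ft_force: [0.8, 0.2, -7.4]
finger_gap: 0.0252
```

```bash
python3 -c "
from h import *
avg(4)
go([0.4785,0.075,0.132],-0.111)"
```

```text
F [-0.095 -0.329 -6.899] [0.4  0.16 0.5 ] M [0.0284 0.087  0.0103] [0.032 0.02  0.014] M about jaw axis -0.0188
jaw yaw 3.0301 err 0.0005
t 16.15 p [0.4788 0.0753 0.1333] q6 -0.693 gap 0.0248 F [ 0.15 -0.47 -6.81] M [0.028 0.081 0.02 ] tool x [ 0.0201  0.0024 -0.9998]
PLAN [0.0017 0.0005 0.0003] -0.0006
```

Emit:
servo_tool(plan=[[0.0013,0,0,0,1],[0.0013,0,0,0,1],[0.0013,0,0,0,1]])

```text
time_s: 16.4
eef_pos: [0.4787, 0.0753, 0.1323]
tcp_rot: [-2.914, 1.551, 0.116]
ft_force: [-1.4, 0.2, -6.8]
finger_gap: 0.0251
```

```bash
python3 -c "
from h import *
avg(4)
go([0.4785,0.075,0.132],-0.111)"
```

```text
F [ 0.008 -0.078 -7.202] [0.3 0.5 0.4] M [-0.0112  0.091   0.0058] [0.019 0.036 0.016] M about jaw axis 0.0211
jaw yaw 3.0301 err 0.0005
t 16.6 p [0.4787 0.0753 0.1323] q6 -0.693 gap 0.0252 F [ 0.29  0.59 -6.57] M [0.001 0.085 0.022] tool x [ 0.0199  0.0024 -0.9998]
PLAN [0.0004 0.0005 0.0003] -0.0007
```

Emit:
servo_tool(plan=[[0.001,0,0,0,1],[0.001,0,0,0,1],[0.001,0,0,0,1]])

```text
time_s: 16.85
eef_pos: [0.4788, 0.0753, 0.1321]
tcp_rot: [-2.915, 1.55, 0.115]
ft_force: [-3.1, 1.2, -1.3]
finger_gap: 0.0252
```

```bash
python3 -c "
from h import *
avg(4)
go([0.4785,0.075,0.132],-0.111)"
```

```text
F [-3.291  0.215 -1.514] [0.32 0.51 0.68] M [ 0.0832  1.1284 -0.0212] [0.013 0.075 0.027] M about jaw axis 0.0432
jaw yaw 3.0302 err 0.0004
t 17.05 p [0.4788 0.0753 0.132 ] q6 -0.693 gap 0.0253 F [-3.82  1.02 -1.37] M [0.106 1.217 0.01 ] tool x [ 0.0203  0.0024 -0.9998]
PLAN [0.     0.0005 0.0004] -0.0006
```

Emit:
servo_tool(plan=[[0,0,0,0,1],[0,0,0.0003,0,0.5],[0,0,0.0003,0,0.42]], force=20)

```text
time_s: 17.3
eef_pos: [0.4788, 0.0753, 0.1321]
tcp_rot: [-2.915, 1.55, 0.115]
ft_force: [-0.6, 0.6, -2.7]
finger_gap: 0.0248
```

```bash
python3 -c "
from h import *
avg(4)
go([0.4785,0.075,0.132],-0.111)"
```

```text
F [-0.555 -0.198 -3.112] [0.44 0.26 0.26] M [-0.0714  0.23   -0.0241] [0.026 0.065 0.014] M about jaw axis 0.0971
jaw yaw 3.0301 err 0.0005
t 17.5 p [0.4788 0.0753 0.1321] q6 -0.693 gap 0.0248 F [-0.02 -0.63 -3.52] M [-0.068  0.138 -0.001] tool x [ 0.0209  0.0024 -0.9998]
PLAN [0.0001 0.0005 0.0004] -0.0006
```

Emit:
servo_tool(plan=[[0,0,0,0,0.4],[0,0,0,0,0.38],[0,0,0,0,0.36],[0,0,0,0,0.34]])

```text
time_s: 17.83
eef_pos: [0.4794, 0.0754, 0.133]
tcp_rot: [-2.912, 1.548, 0.118]
ft_force: [0.3, -0.9, -1.2]
finger_gap: 0.0283
```

```bash
python3 -c "
from h import *
import cv2
c=env.read_camera('scene')
f=lambda a:cv2.resize(a,None,fx=4,fy=4,interpolation=cv2.INTER_CUBIC)
cv2.imwrite('pics/c7.png',f(c[110:240,220:400])[:,:,::-1])
avg(3)
c=env.read_camera('scene')
cv2.imwrite('pics/c7b.png',f(c[110:240,220:400])[:,:,::-1])
go([0.4785,0.075,0.132],-0.111)"
```

```text
F [-0.268 -0.723  0.49 ] [0.55 0.33 0.48] M [-0.0017  0.0352  0.0267] [0.015 0.025 0.018] M about jaw axis 0.005
jaw yaw 3.0302 err 0.0004
t 18.08 p [0.4789 0.0754 0.1324] q6 -0.693 gap 0.0286 F [ 1.33  0.69 -0.76] M [0.009 0.043 0.013] tool x [ 0.0214  0.0026 -0.9998]
PLAN [0.0005 0.0006 0.0005] -0.0005
```

View pics/c7b.png

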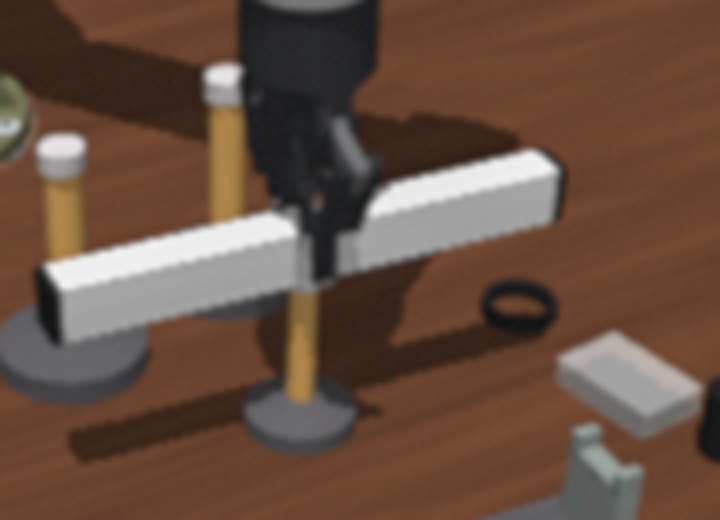

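The scene view shows the tube level on the small pedestal (column at about (302,345)), with the jaws just off it. Next I open further, then back off straight up.

Emit:
servo_tool(plan=[[0,0,0,0,0.28],[0,0,0,0,0.2],[0,0,0,0,0.0],[0,0,0,0,-0.2],[0,0,0,0,-0.3]])

```text
time_s: 18.5
eef_pos: [0.4789, 0.0754, 0.1324]
tcp_rot: [-2.912, 1.549, 0.118]
ft_force: [-0.0, 1.1, 0.1]
finger_gap: 0.0555
```

```bash
python3 -c "
from h import *
go([0.4789,0.0754,0.25])"
```

```text
t 18.5 p [0.4789 0.0754 0.1324] q6 -0.693 gap 0.0555 F [-0.03  1.07  0.07] M [0.053 0.061 0.04 ] tool x [ 0.0213  0.0025 -0.9998]
PLAN [-0.1568 -0.0008 -0.0032] 0
```

Emit:
servo_tool(plan=[[-0.02,0,0,0,-0.3],[-0.05,0,-0.001,0,-0.3],[-0.09,0,-0.002,0,-0.3],[-0.13,0,-0.003,0,-0.3],[-0.15,0,-0.003,0,-0.3]])

```text
time_s: 18.92
eef_pos: [0.4796, 0.0747, 0.2491]
tcp_rot: [-2.894, 1.545, 0.136]
ft_force: [0.2, -0.5, 0.5]
finger_gap: 0.0556
```

```bash
python3 -c "
from h import *
import cv2
f=lambda a:cv2.resize(a,None,fx=4,fy=4,interpolation=cv2.INTER_CUBIC)
P=[]
for i in range(30):
  c=env.read_camera('scene'); P.append(c)
  if i in(8,28): cv2.imwrite('pics/c8_%d.png'%i,f(c[110:240,220:400])[:,:,::-1])
d=np.abs(P[10].astype(int)-P[-1].astype(int))[110:240,220:400].max(2);print('diff',(d>25).sum(),d.max())
cv2.imwrite('pics/s8.png',env.read_camera('side')[:,:,::-1])
go([0.4785,0.075,0.132],-0.111)"
```

```text
diff 0 24
jaw yaw 3.0301 err 0.0005
t 20.47 p [0.4788 0.0748 0.2449] q6 -0.691 gap 0.0556 F [ 0.37  0.28 -0.23] M [0.025 0.076 0.061] tool x [ 0.0214  0.0025 -0.9998]
PLAN [0.1505 0.0005 0.0035] -0.0006
```

View pics/c8_28.png

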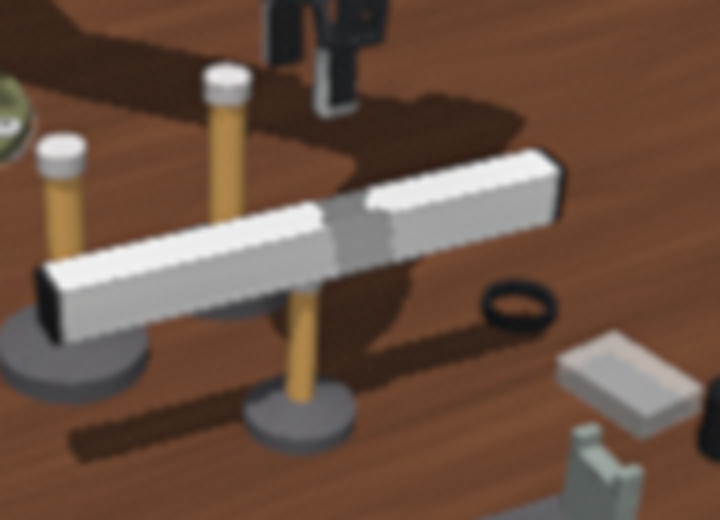

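View pics/s8.png

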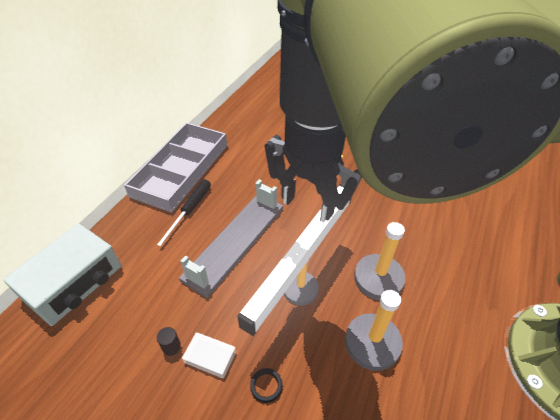

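The pictures show the tube alone on the small pedestal, level, with the gripper well above it. No pixels changed over about a second. The other things on the bench are where they were.

```bash
python3 -c "
from bench import env
print(env.finish_job(), env.read_state()['time_s'])"
```

```text
the job is handed in; nothing more can be done
the job is handed in; nothing more can be done
```

The tube is balanced by itself on the smallest pedestal, level and still. I handed the job in at about 20.5 s of the 61 s allowed.

- **Finding the balance point:** I lifted the tube at three points and used the wrist moment to find where it balances. At the middle the reading was about −0.025 N·m, and 40 mm to one side it was −0.32 N·m. That put the balance point about 4 mm from the middle, toward −y. A third lift there gave 0.004 N·m against a baseline of −0.002 N·m.
- **Placing it:** I carried the tube over and lowered it in roughly 1 mm steps until the pedestal took about 5.5 N. Then I eased the grip, opened slowly and backed off straight up.
- **Last checks:** With the jaws open the measured force was near zero. The camera showed no visible motion over about 0.9 s (no pixel differed by more than 24 levels). The bystanders in view had not visibly moved.
- **Disagreements:**
    - The three cameras differed by up to 7 mm on the tube's position, with the side view furthest out. For the pedestal they differed by about 5 mm.
    - The tool drifted to about 0.02 rad of tilt during the carry. At first contact this caused a sideways force of about 3 N, which mostly went when I eased the grip.
    - One moment reading taken during set-down was too noisy to use.

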